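Load the bench shaker, fence the jars in, unlock it and start it

TASK

Get the bench shaker running: move the empty tube rack from its platform onto the bare grey rubber mat, and gently stand every squat capped jar upright on the platform behind the retaining bar. Then slide the bar back to its end stop so that it fences the jars in, next slide the transport lock on the front deck all the way to its other end, and last twist the start knob clockwise to its stop and let it spring back. Leave the other things on the bench alone.

Things in the scene. Friction and masses are not known exactly. Their poses are not given: they have to be found in the camera images.
- shaker: White bench shaker, fixed, 280 (x) x 340 (y) mm; origin at the centre of its underside on the bench, x away from the robot (turned up to 9 degrees). In its frame: the front deck with lock and knob spans x -140 to -55 mm, top z = 55 mm; behind it lies a dark steel platform, x -55 to 135 mm, top z = 65 mm
- lane (a point): Point on the platform's top, shaker x = 90, y = 0, z = 65 mm: middle of the lane that the closed bar leaves. Rails 10 mm thick with tops at z = 90 mm bound it: back rail, inner face at shaker x = 125 mm, and side rails, inner faces at y = -150 and +150 mm. Jars stand here in a row along y between bar and back rail; four fit
- bar (a joint): Steel retaining bar across the platform along y, 294 x 12 mm, z 68 to 88 mm; slides along the shaker's +x against about 3 N and stays where left. Value in m: 0 = open, 0.060 = back end stop (closed from 0.055). Its rear face is at shaker x = -4 mm + value; at the stop the lane is 69 mm deep. It pushes jars in its way backward
- bar_grip (a point): Grip point of the bar's black upright grip, a block 16 (x) x 36 (y) x 44 mm high, z 86 to 130 mm in the shaker's frame; this point is on its centre line, 12 mm below its top (shaker x = -40 mm + bar value, y = 0, z = 118 mm)
- lock (a joint): Transport lock slide at the front deck; slides along the shaker's +y against about 3 N of friction, stays where left. Value in m: 0 = locked end, 0.070 = released end stop (released counts from 0.065)
- lock_grip (a point): Grip point of the lock's black block, 44 (x) x 16 (y) mm, z 61 to 97 mm in the shaker's frame; this point is on its centre line 13 mm below its top (shaker x = -105 mm, y = -120 mm + value, z = 84 mm)
- start (a joint): Spring-return start knob at the front deck, axis vertical. Value in rad: 0 = rest, grows clockwise seen from above, stop at 1.2 (counts as at the stop from 1.1). Needs about 0.15 Nm at the stop; springs back to 0 when released
- start_grip (a point): On the start knob's axis (shaker x = -103, y = 95 mm), z = 88 mm, the height to grip. The knob is a black bar 60 mm long, 13 mm thick, from z 65 to 101 mm, over a 54 mm disc. This frame turns with it: its x is along the bar (0.6 rad anticlockwise of the shaker's x at rest), y across the bar
- jar0: Squat amber glass jar with white screw cap, a plain cylinder 60 mm in diameter and 62 mm high, about 0.25 kg, heavy at the bottom; origin at the centre of its underside, z up. Starts upright on the blue bench pad. 2 to 4 jars are present, all alike; an absent one reads None
- jar1: Squat amber glass jar with white screw cap, a plain cylinder 60 mm in diameter and 62 mm high, about 0.25 kg, heavy at the bottom; origin at the centre of its underside, z up. Starts upright on the blue bench pad. 2 to 4 jars are present, all alike; an absent one reads None
- jar2: Squat amber glass jar with white screw cap, a plain cylinder 60 mm in diameter and 62 mm high, about 0.25 kg, heavy at the bottom; origin at the centre of its underside, z up. Starts upright on the blue bench pad. 2 to 4 jars are present, all alike; an absent one reads None
- jar3: Squat amber glass jar with white screw cap, a plain cylinder 60 mm in diameter and 62 mm high, about 0.25 kg, heavy at the bottom; origin at the centre of its underside, z up. Starts upright on the blue bench pad. 2 to 4 jars are present, all alike; an absent one reads None
- rack: Empty white tube rack, a block 50 (x) x 150 (y) x 58 mm high, 0.16 kg, origin at the centre of its underside. Starts on the shaker's platform behind the bar, long side roughly along the platform
- rack_end_a (a point): Middle of the lower edge of the rack's +y end, 75 mm from its origin
- rack_end_b (a point): Middle of the lower edge of the rack's -y end, 75 mm from its origin
- mat: Bare grey rubber mat 150 (x) x 220 (y) x 5 mm thick, fixed flat on the bench at one side of the shaker; origin at the centre of its underside. The rack goes wholly onto it
- pad: Blue bench pad 200 (x) x 220 (y) x 3 mm, fixed flat on the bench at the other side of the shaker; origin at the centre of its underside. The jars start on it
- beaker: Bystander: open glass beaker, 72 mm across, 85 mm high, on the bench beyond the blue pad; origin under its centre
- tipbox: Bystander: clear pipette tip box 80 x 120 x 55 mm, on the robot's side of the blue pad; origin under its centre
- reagent: Bystander: glass reagent bottle, 60 mm across, 140 mm high, on the robot's side of the rubber mat; origin under its centre
- wash: Bystander: white plastic wash bottle, 64 mm across, 160 mm high, beyond the rubber mat; origin under its centre
Mind the look-alikes: they are no part of the job. Leave any turquoise look-alike of the jar1 alone. Leave any green look-alike of the jar3 alone.

How it is judged:
On the way, in this order (a step that is already met when the one before it is completed fails the run):
1. the rack is on the rubber mat and every jar stands on the platform behind the bar (angle between each of rack, jar0, jar1, jar2, jar3's own z axis and vertical below 0.12 rad and z of rack in the frame of mat below 0.013 m and x of rack_end_a in the frame of mat between -0.075 and 0.075 m and y of rack_end_a in the frame of mat between -0.11 and 0.11 m and x of rack_end_b in the frame of mat between -0.075 and 0.075 m and y of rack_end_b in the frame of mat between -0.11 and 0.11 m and x of jar0 in the frame of shaker between 0.02 and 0.106 m and y of jar0 in the frame of shaker between -0.14 and 0.14 m and z of jar0 in the frame of shaker between 0.058 and 0.072 m and x of jar1 in the frame of shaker between 0.02 and 0.106 m and y of jar1 in the frame of shaker between -0.14 and 0.14 m and z of jar1 in the frame of shaker between 0.058 and 0.072 m and x of jar2 in the frame of shaker between 0.02 and 0.106 m and y of jar2 in the frame of shaker between -0.14 and 0.14 m and z of jar2 in the frame of shaker between 0.058 and 0.072 m and x of jar3 in the frame of shaker between 0.02 and 0.106 m and y of jar3 in the frame of shaker between -0.14 and 0.14 m and z of jar3 in the frame of shaker between 0.058 and 0.072 m), for 0.2 s.
2. the retaining bar is at its back end stop (value of joint bar above 0.055 m), for 0.2 s.
3. the transport lock is at its released end stop (value of joint lock above 0.065 m), for 0.2 s.
4. the start knob is twisted to its stop (value of joint start above 1.1 rad), for 0.1 s.
At the end, for the whole second after the job is handed in: All jars upright on the platform between closed bar and back rail; rack flat with both ends on the rubber mat; bar within 5 mm of its back stop, lock within 5 mm of its released stop, knob within 0.12 rad of rest; jars and rack at rest (value of joint bar above 0.055 m and value of joint lock above 0.065 m and value of joint start below 0.12 rad and angle between each of rack, jar0, jar1, jar2, jar3's own z axis and vertical below 0.12 rad and z of rack in the frame of mat below 0.013 m and x of rack_end_a in the frame of mat between -0.075 and 0.075 m and y of rack_end_a in the frame of mat between -0.11 and 0.11 m and x of rack_end_b in the frame of mat between -0.075 and 0.075 m and y of rack_end_b in the frame of mat between -0.11 and 0.11 m and x of jar0 in the frame of shaker between 0.08 and 0.106 m and y of jar0 in the frame of shaker between -0.14 and 0.14 m and z of jar0 in the frame of shaker between 0.058 and 0.072 m and x of jar1 in the frame of shaker between 0.08 and 0.106 m and y of jar1 in the frame of shaker between -0.14 and 0.14 m and z of jar1 in the frame of shaker between 0.058 and 0.072 m and x of jar2 in the frame of shaker between 0.08 and 0.106 m and y of jar2 in the frame of shaker between -0.14 and 0.14 m and z of jar2 in the frame of shaker between 0.058 and 0.072 m and x of jar3 in the frame of shaker between 0.08 and 0.106 m and y of jar3 in the frame of shaker between -0.14 and 0.14 m and z of jar3 in the frame of shaker between 0.058 and 0.072 m and linear speed of each of jar0, jar1, jar2, jar3, rack below 0.03 m/s); the robot touches nothing.
It fails at once if a bystander is knocked over or shifted more than 50 mm (distance of any of beaker, tipbox, reagent, wash from where it was at the start of the episode above 0.05 m or angle between any of beaker, tipbox, reagent, wash's own z axis and vertical above 0.5 rad).
It fails at once if a jar is dropped (falls free by more than about 50 mm) ((linear speed of jar0 above 1 m/s and contact force between jar0 and the fingers below 0.1 N) or (linear speed of jar1 above 1 m/s and contact force between jar1 and the fingers below 0.1 N) or (linear speed of jar2 above 1 m/s and contact force between jar2 and the fingers below 0.1 N) or (linear speed of jar3 above 1 m/s and contact force between jar3 and the fingers below 0.1 N)).
Of jar0, jar1, jar2, jar3 only 2 to 4 are there at a start; the rules pass over those that are not, and their reading is None.
At some moment in a run one of jar0, jar1, jar2, jar3, rack may be knocked a few centimetres aside while the robot is not near it.
It also fails if it takes over 210 s, if anything falls off the work surface, if the arm or the gripper's body presses on something with over 40 N, if the wrist force passes 120 N, or if a joint passes its speed limit or range.

ROBOT

A 6-joint arm with a two-finger parallel gripper is mounted at the origin on the work surface. World frame = base frame: x ahead of the robot, y to its left, z up, the work surface at z = 0. Lengths are in m, angles in rad, forces in N, time in s.
With the tool pointing down it reaches from about 0.275 to 0.825 m from the base axis. Payload 4.9 kg.
Tool frame: the origin (TCP) lies on the centre line of the jaws, within the pads' length; the fingertips stand 14 mm ahead of it and the grasp point (between the pads) lies 5 mm behind it; z points along the fingers, y is the line along which they close (so a half turn about z gives the same grasp; the last joint's range is limited). The gripper opens to 85 mm and grips with 20 to 120 N. Pads are 22 mm wide; open, the fingers measure 114 mm over their backs; the gripper's body (76 mm by 85 mm) begins 54 mm behind the grasp point. The pads swing forward as they close: fully open they stand 13 mm farther back than shut.
Start: joints at [1.095, 0.326, -0.193, 1.052, 0, 1.437], TCP at [0.184, 0.518, 0.207] pointing down, gripper open.
Joint ranges: [-2.65, 2.65], [-0.97, 1.79], [-1.3, 1.35], [-1.93, 2.1], [-1.47, 1.37], [-3.14, 3.14]. Speed limits (rad/s): [2.57, 2.57, 3.14, 3.14, 3.14, 3.14].

INTERFACE

Orientations are given as a 3x3 rotation matrix whose columns are the frame's x, y, z axes.
In Python, from workcell import ctrl gives the robot as it stands. The module is installed in compiled form; this text tells all that it offers.
- The arm moves only by the shell command python3 -m jog 'ROWS'. ROWS is JSON, a list that holds one entry, the list of rows, each a list of 5 numbers: the shift along the world's x, y, z normalised to -1 to 1, where 1 is 0.4 m, then the turn about the world's z normalised to -1 to 1, where 1 is 0.5 rad, then the opening, from 0 (shut) to 1 (fully open). In form: [[[x, y, z, twist, gripper], ...]]. A call has 1 to 12 rows; each row is the pose to reach, as a shift and turn from the pose commanded when the call began; what a row does not reach only later rows make up. A row lasts 1/12 s, in which the tool goes at most 41.7 mm and 7.16 degrees, less where a joint would pass 70% of its speed; a pose out of reach is approached as far as the arm can. A call with a number of a shift or a turn outside -1 to 1 is refused whole. A call with a gripper value outside its range is refused whole. The fingers move at their own pace and stop on an object; the grip force is fixed at half the most. Time passes only in rows, so rows that repeat a pose let the fingers close. It gives the time, the measured TCP pose, the force, the opening and the grip force at its end, in the units of the state.
- ctrl.observe(): the state, without advancing time (a new reading comes with each control period).
- ctrl.snapshot(name): name is "side" or "top" or "wrist"; returns a dict with "img" (420x560x3 uint8, red, green, blue), "mtx" (3x3 intrinsics, pixels), "rvec" (rotation vector, rad) and "tvec" (3), from world to camera coordinates, as OpenCV has them; the wrist camera has in their place "tool_from_camera" (4x4, takes a point from camera to tool coordinates, whose origin is the TCP and whose axes are the flange's). Camera axes: x right, y down, z forward; pixel columns grow to the right and rows downward; lengths in m; the calibration is good to about 2 mm. The wrist camera is an equidistant fisheye: a pixel r from the principal point sees the ray r / f radians off the axis. A picture is of the moment at which its call begins: read the wrist's pose just before it. There is no depth.
- ctrl.job_done(): hands the job in; it is judged then, once.
Trained networks look in a picture, given as the dict that the camera call returned (one of the last four; its "shot" number tells which), for a name from the list of things; names that differ only in an ending like _2 or _b are one class to them, and where a whole thing is asked for, a point or a joint stands for the part that bears it (a point fixed in the world has none). Each returns a list of dicts, best first, with "confidence" (0 to 1); they miss things now and then, are a little off and sometimes report something else, mostly with a low value. They report only what shows in the picture. A call takes as long as a camera call. They do not tell look-alikes from the thing itself.
- ctrl.regions_of(label, picture): "region" (420x560 bool, what is visible of it) and "point" ([column, row] in pixels, amid what is visible of it).
The state is a dict: "time": time; "q": joint angles; "joint_vel": joint speeds; "effort": joint torques, N m; "ee_pos": TCP position; "eef_rot": TCP orientation; "force": force on the tool from outside, world axes, zero at the start; "wrist_torque": the same for the moment, N m; "gripper_width": opening from 0.0 (shut) to 1.0 (fully open); "grasp_force": force on a finger pad.
Only numpy, scipy, OpenCV 4.12 (cv2) and the standard library are available. Lean on these libraries where they do the work, as an engineer would, in place of code of your own. Each camera call takes 0.05 s, during which the arm holds its last target. There are 200 camera calls.

## Working session

There is one attempt and no reset: what is moved stays moved. The work goes in short steps, Python scripts to look and compute and a shell command to move; the robot and the scene stay as the last step left them, time stands still between calls to the robot, and variables do not carry over. Pictures are saved under pics/ and viewed, at most 17 in all, crops included, and the job is handed in when it is done.

```bash
mkdir -p pics; cat > h.py <<'E'
import numpy as np, cv2
from workcell import ctrl
def ray(p,uv):
    R=cv2.Rodrigues(np.array(p["rvec"],float))[0]; t=np.array(p["tvec"],float).ravel()
    d=np.linalg.inv(np.array(p["mtx"]))@np.array([uv[0],uv[1],1.]); return -R.T@t, R.T@d
def onz(p,uv,z):
    o,d=ray(p,uv); return o+d*(z-o[2])/d[2]
def proj(p,X):
    return cv2.projectPoints(np.array(X,float).reshape(-1,1,3),np.array(p["rvec"],float),np.array(p["tvec"],float),np.array(p["mtx"],float),None)[0].reshape(-1,2)
def save(p,n): cv2.imwrite(f"pics/{n}.png",cv2.cvtColor(p["img"],cv2.COLOR_RGB2BGR))
def S():
    s=ctrl.observe(); yaw=np.arctan2(s["eef_rot"][1][1],s["eef_rot"][0][1])
    print("t",round(s["time"],2),"tcp",np.round(s["ee_pos"],4),"yaxis yaw",round(float(yaw),3),"q",np.round(s["q"],2),"F",np.round(s["force"],1),"w",round(s["gripper_width"],3),"g",np.round(s["grasp_force"],1)); return s
E
python3 - <<'E'
from h import *
S()
for n in("top","side"):
    p=ctrl.snapshot(n); save(p,n)
    print(n,ray(p,(280,210)))
    for l in["shaker","jar0","rack","mat","pad","bar_grip","lock_grip","start_grip","beaker","tipbox","reagent","wash"]:
        for r in ctrl.regions_of(l,p)[:6]: print(l,round(r["confidence"],2),np.round(r["point"]),r["region"].sum(), np.round(onz(p,r["point"],.06),3)[:2])
E
```

```text
t 0.0 tcp [0.1841 0.5176 0.2061] yaxis yaw 1.229 q [ 1.09  0.33 -0.19  1.05 -0.    1.44] F [-0.  -0.2 -0. ] w 0.998 g 0.0
top (array([ 0.37564037, -0.05634249,  1.70850565]), array([ 9.02907213e-02,  9.59280922e-04, -9.95923910e-01]))
shaker 0.61 [260. 211.] 7178 [0.521 0.015]
jar0 0.84 [338. 152.] 289 [ 0.731 -0.255]
jar0 0.83 [381. 205.] 288 [ 0.545 -0.404]
jar0 0.63 [418. 223.] 301 [ 0.486 -0.528]
jar0 0.61 [351. 201.] 280 [ 0.56  -0.299]
jar0 0.3 [152. 256.] 330 [0.363 0.381]
rack 0.55 [237. 186.] 756 [0.608 0.096]
mat 0.69 [164. 218.] 2599 [0.494 0.344]
mat 0.39 [357. 266.] 866 [ 0.335 -0.32 ]
mat 0.19 [240. 186.] 744 [0.609 0.084]
pad 0.86 [365. 226.] 2972 [ 0.471 -0.347]
bar_grip 0.89 [255. 208.] 454 [0.53  0.031]
lock_grip 0.44 [285. 242.] 50 [ 0.416 -0.073]
start_grip 0.55 [226. 236.] 199 [0.436 0.129]
start_grip 0.5 [285. 239.] 96 [ 0.424 -0.072]
beaker 0.71 [365. 168.] 374 [ 0.674 -0.349]
beaker 0.57 [242. 183.] 802 [0.618 0.079]
beaker 0.23 [262. 211.] 7211 [0.522 0.009]
tipbox 0.77 [358. 266.] 888 [ 0.335 -0.323]
reagent 0.72 [282. 237.] 70 [ 0.433 -0.063]
reagent 0.57 [
[... 498 characters left out ...]
15 0.136]
mat 0.81 [254. 170.] 519 [0.478 0.29 ]
mat 0.47 [315. 280.] 793 [ 0.539 -0.328]
pad 0.91 [287. 322.] 4729 [ 0.453 -0.443]
pad 0.56 [317. 280.] 819 [ 0.545 -0.328]
pad 0.32 [279. 219.] 6938 [ 0.505 -0.051]
bar_grip 0.7 [281. 195.] 395 [0.537 0.087]
bar_grip 0.52 [249. 220.] 182 [ 0.422 -0.044]
bar_grip 0.26 [303. 186.] 675 [0.618 0.135]
lock_grip 0.47 [250. 220.] 230 [ 0.426 -0.043]
start_grip 0.83 [247. 189.] 261 [0.437 0.147]
beaker 0.81 [373. 281.] 1256 [ 0.666 -0.355]
beaker 0.47 [280. 219.] 6925 [ 0.507 -0.053]
tipbox 0.96 [225. 303.] 2050 [ 0.334 -0.365]
reagent 0.56 [220. 162.] 545 [0.364 0.379]
reagent 0.4 [277. 197.] 408 [0.523 0.078]
wash 0.93 [301. 152.] 541 [0.673 0.412]
```

```bash
python3 - <<'E'
import cv2
a=cv2.imread("pics/top.png")[110:310,110:460]; cv2.imwrite("pics/top_c.png",cv2.resize(a,None,fx=2.2,fy=2.2,interpolation=cv2.INTER_CUBIC))
E
```

```text
(no output)
```

View pics/top_c.png

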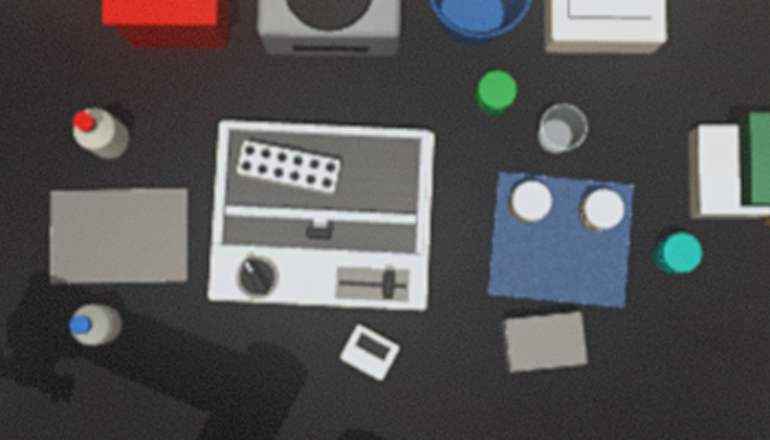

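View pics/side.png

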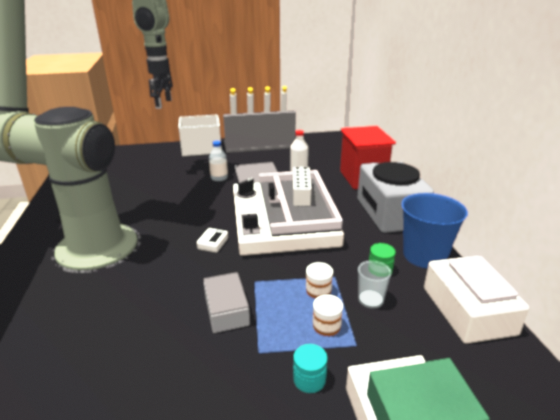

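The pictures show two real jars on the pad, at about (351,201) and (381,205) in the top view. The green one at (338,152) and the turquoise one at (418,223) are look-alikes. The rack is tilted at the rear left of the platform, and the bare mat is on the left at (164,218). The grey box at (357,266) is the tip box. Next I'll fit poses to the masks.

```bash
cat >> h.py <<'E'
from scipy.optimize import minimize
def W(pose,P):
    x,y,a=pose; P=np.array(P,float); c,s=np.cos(a),np.sin(a)
    return np.c_[x+c*P[:,0]-s*P[:,1],y+s*P[:,0]+c*P[:,1],P[:,2]]
def box(x0,x1,y0,y1,z0,z1): return [[x,y,z] for x in(x0,x1) for y in(y0,y1) for z in(z0,z1)]
def fit(views,P,x0,step=(.02,.02,.06)):
    """views: list of (picture, mask); silhouettes of convex P; soft IoU"""
    k=4
    ms=[cv2.GaussianBlur(cv2.resize(m.astype(np.float32),None,fx=k,fy=k),(0,0),2) for _,m in views]
    def cost(v):
        c=0
        for (p,_),m in zip(views,ms):
            uv=(proj(p,W(v,P))+.5)*k-.5
            h=cv2.convexHull(uv.astype(np.float32)); im=np.zeros(m.shape,np.float32)
            cv2.fillConvexPoly(im,np.round(h*16).astype(np.int32),1.,shift=4); im=cv2.GaussianBlur(im,(0,0),2)
            c+=1-np.minimum(im,m).sum()/np.maximum(im,m).sum()
        return c
    x0=np.array(x0,float); 
    for f in(1,.3):
        r=minimize(cost,x0,method="Nelder-Mead",options=dict(initial_simplex=np.vstack([x0]+[x0+f*np.eye(3)[i]*step[i] for i in range(3)]),xatol=1e-4,fatol=1e-5)); x0=r.x
    return r.x,r.fun
SH=box(-.14,.14,-.17,.17,0,.055)+box(-.055,.135,-.16,.16,.055,.09)
def cap(p,approx,z,lo=150):
    """centre of the white cap disc near approx (world xy)"""
    u=proj(p,[[approx[0],approx[1],z]])[0]; best=None
    g=p["img"].min(2); m=(g>lo).astype(np.uint8); n,L,st,ce=cv2.connectedComponentsWithStats(m)
    i=1+np.argmin(np.linalg.norm(ce[1:]-u,axis=1)+1e3*(st[1:,4]<60)); return onz(p,ce[i],z),st[i,4]
E
python3 - <<'E'
from h import *
pt=ctrl.snapshot("top"); ps=ctrl.snapshot("side")
def M(l,p,near):
    rs=ctrl.regions_of(l,p); return min(rs,key=lambda r:np.linalg.norm(np.array(r["point"])-near))["region"]
mt,msd=M("shaker",pt,(260,211)),M("shaker",ps,(280,219))
for nm,v in(("top",[(pt,mt)]),("side",[(ps,msd)]),("both",[(pt,mt),(ps,msd)])):
    sh,c=fit(v,SH,(.51,.01,-.05)); print(nm,sh,c)
P={"bar_grip0":[-.04,0,.13],"lock0":[-.105,-.12,.097],"knob":[-.103,.095,.101]}
for k,X in P.items(): print(k,W(sh,[X])[0],[np.round(proj(p,W(sh,[X])))[0] for p in(pt,ps)])
for k,B,n,x0 in(("rack",box(-.025,.025,-.075,.075,.065,.123),((238,186),(302,186)),(.6,.08,-.1)),("mat",box(-.075,.075,-.11,.11,0,.005),((164,218),None),(.48,.34,0)),("pad",box(-.1,.1,-.11,.11,0,.003),((365,226),None),(.45,-.34,0))):
    v=[(pt,M(k,pt,n[0]))]
    print(k,fit(v,B,x0))
    if n[1]: print(k,"both",fit(v+[(ps,M(k,ps,n[1]))],B,x0))
for a in((.56,-.3),(.545,-.404)):
    print(cap(pt,a,.065),cap(ps,a,.065))
    r=min(ctrl.regions_of("jar0",pt),key=lambda r:np.linalg.norm(np.array(r["point"])-proj(pt,[[*a,.06]])[0]))
    r2=min(ctrl.regions_of("jar0",ps),key=lambda r:np.linalg.norm(np.array(r["point"])-proj(ps,[[*a,.06]])[0]))
    t=np.linspace(0,6.3,24); C=[[.03*np.cos(i),.03*np.sin(i),z] for i in t for z in(.003,.065)]
    print(fit([(pt,r["region"]),(ps,r2["region"])],C,(*a,0)))
E
```

```text
top [ 0.5345614   0.02828731 -0.0409836 ] 0.105812668800354
side [ 0.53104662  0.04527615 -0.0465013 ] 0.13624340295791626
both [ 0.53326473  0.02862502 -0.04550956] 0.2712043523788452
bar_grip0 [0.49330615 0.03044478 0.13      ] [array([254., 217.]), array([270., 184.])]
lock0 [ 0.42291419 -0.08647388  0.097     ] [array([289., 239.]), array([251., 217.])]
knob [0.43469329 0.12821253 0.101     ] [array([225., 235.]), array([246., 180.])]
rack (array([ 0.60087938,  0.07629831, -0.20364605]), np.float64(0.04705017805099487))
rack both (array([ 0.59997286,  0.07728535, -0.20685221]), np.float64(0.23621004819869995))
mat (array([0.50224673, 0.36063401, 0.03959212]), np.float64(0.031438350677490234))
pad (array([ 0.50334592, -0.3561862 , -0.09087418]), np.float64(0.1760684847831726))
(array([ 0.55818725, -0.30035528,  0.065     ]), np.int32(249)) (array([ 0.55317855, -0.30944035,  0.065     ]), np.int32(499))
(array([ 0.55861319, -0.2997087 ,  0.03089999]), np.float64(1.0770580768585205))
(array([ 0.54650088, -0.41372044,  0.065     ]), np.int32(253)) (array([ 0.54014294, -0.41122409,  0.065     ]), np.int32(830))
(array([ 0.5487004 , -0.41376141,  0.06747996]), np.float64(1.082849144935608))
```

```bash
python3 - <<'E'
from h import *
p=ctrl.snapshot("top"); k=4; x0,y0=190,150
im=cv2.resize(cv2.cvtColor(p["img"],cv2.COLOR_RGB2BGR)[y0:y0+110,x0:x0+125],None,fx=5,fy=5,interpolation=cv2.INTER_CUBIC)
def poly(pose,P,c,closed=True):
    uv=((proj(p,W(pose,P))+.5-[x0,y0])*5); cv2.polylines(im,[np.round(uv).astype(int).reshape(-1,1,2)],closed,c,1)
def rect(a,b,c,d,z): return [[a,c,z],[b,c,z],[b,d,z],[a,d,z]]
for sh,c in(((.5335,.0285,-.0435),(0,0,255)),):
    poly(sh,rect(-.14,-.055,-.17,.17,.055),c); poly(sh,rect(-.14,.14,-.17,.17,.0),(255,0,0))
    poly(sh,rect(-.055,.125,-.15,.15,.09),(0,255,0)); poly(sh,rect(-.016,-.004,-.147,.147,.088),(0,255,255))
    poly(sh,rect(-.048,-.032,-.018,.018,.13),(255,0,255)); poly(sh,rect(-.127,-.083,-.128,-.112,.097),(255,0,255))
    poly(sh,[[-.103+.027*np.cos(t),.095+.027*np.sin(t),.065] for t in np.linspace(0,6.28,30)],(255,0,255))
poly((.601,.0763,-.2036),rect(-.025,.025,-.075,.075,.123),(255,255,0))
cv2.imwrite("pics/ov1.png",im)
E
```

```text
(no output)
```

View pics/ov1.png

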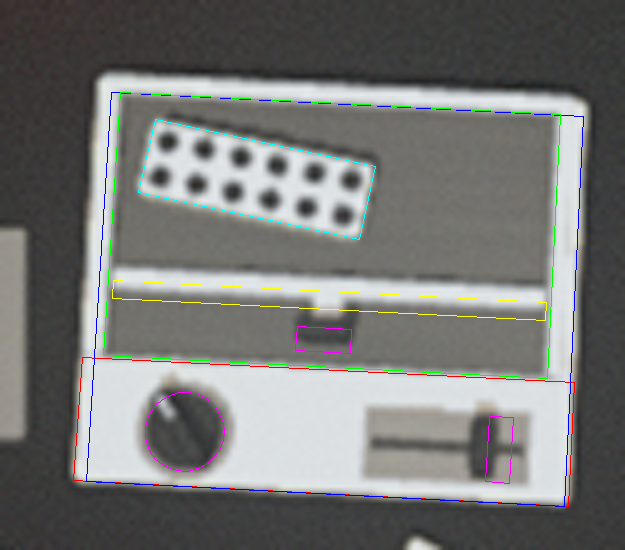

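```bash
python3 -m jog '[[[0,0,0.4,-0.5,1],[0,0,0.4,-1,1],[0,0,0.4,-1,1],[0,0,0.4,-1,1],[0.4,-0.6,0.4,-1,1],[0.4,-0.6,0.4,-1,1],[0.4,-0.6,0.4,-1,1],[0.4,-0.6,0.4,-1,1],[0.4,-0.6,0.4,-1,1],[0.4,-0.6,0.4,-1,1],[0.4,-0.6,0.4,-1,1],[0.4,-0.6,0.4,-1,1]]]'
python3 -m jog '[[[0.3,-0.55,0,-1,1],[0.3,-0.55,0,-1,1],[0.3,-0.55,0,-1,1],[0.3,-0.55,0,-1,1],[0.3,-0.55,0,-1,1],[0.3,-0.55,0,-1,1],[0.3,-0.55,0,-1,1],[0.3,-0.55,0,-1,1]]]'
cat >> h.py <<'E'
def wray(p,uv,s):
    K=np.array(p["mtx"]); T=np.array(p["tool_from_camera"]); d=np.array([(uv[0]-K[0,2])/K[0,0],(uv[1]-K[1,2])/K[1,1]]); th=np.hypot(*d)
    v=np.r_[d/max(th,1e-9)*np.sin(th),np.cos(th)]; R=np.array(s["eef_rot"])
    return np.array(s["ee_pos"])+R@T[:3,3], R@T[:3,:3]@v
def wonz(p,uv,z,s):
    o,d=wray(p,uv,s); return o+d*(z-o[2])/d[2]
def wproj(p,X,s):
    K=np.array(p["mtx"]); T=np.array(p["tool_from_camera"]); R=np.array(s["eef_rot"])
    c=(np.array(X,float)-np.array(s["ee_pos"]))@R; c=(c-T[:3,3])@T[:3,:3]
    r=np.hypot(c[:,0],c[:,1]); th=np.arctan2(r,c[:,2]); f=(th/np.maximum(r,1e-9))
    return np.c_[K[0,0]*c[:,0]*f+K[0,2],K[1,1]*c[:,1]*f+K[1,2]]
E
python3 - <<'E'
from h import *
s=S(); p=ctrl.snapshot("wrist"); save(p,"w1"); print(p["mtx"],p["tool_from_camera"])
E
```

```text
time: 2.95
ee_pos: [0.3476, 0.2734, 0.367]
eef_rot: [[-0.66, 0.752, 0.002], [0.752, 0.66, -0.002], [-0.003, 0.0, -1.0]]
force: [0.8, 0.9, 0.1]
gripper_width: 0.998
grasp_force: 0.0
time: 3.62
ee_pos: [0.465, 0.0568, 0.3664]
eef_rot: [[-0.223, 0.975, -0.001], [0.975, 0.223, 0.0], [0.001, -0.001, -1.0]]
force: [-0.3, -0.2, 0.5]
gripper_width: 0.997
grasp_force: 0.0
t 3.62 tcp [0.465  0.0568 0.3664] yaxis yaw 0.225 q [-0.04  0.11 -0.06  1.4   0.    1.31] F [-0.3 -0.2  0.5] w 0.997 g 0.0
[[325.1922621    0.         283.58983064]
 [  0.         325.1922621  209.24432821]
 [  0.           0.           1.        ]] [[-1.01507971e-03 -9.48315270e-01 -3.17328092e-01  8.16843091e-02]
 [ 9.99999357e-01 -8.02159241e-04 -8.01628362e-04  7.68161914e-04]
 [ 5.05648755e-04 -3.17328702e-01  9.48315475e-01 -1.67739855e-01]
 [ 0.00000000e+00  0.00000000e+00  0.00000000e+00  1.00000000e+00]]
```

View pics/w1.png

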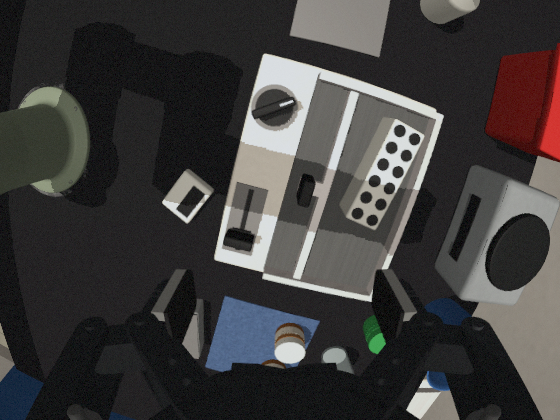

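```bash
python3 - <<'E'
from h import *
s=S(); p=ctrl.snapshot("wrist")
A=wonz(p,(264,54),.055,s);B=wonz(p,(215,262),.055,s)
print("front corners",A,B,np.linalg.norm(A-B),"yaw",np.arctan2(A[1]-B[1],A[0]-B[0])-np.pi/2)
for n,uv,z in(("knob disc",(275,107),.065),("lock top",(239,236),.097),("grip top",(308,183),.13)): print(n,wonz(p,uv,z,s))
x0,y0,k=190,40,3
im=cv2.resize(cv2.cvtColor(p["img"],cv2.COLOR_RGB2BGR)[y0:y0+265,x0:x0+260],None,fx=3*.75,fy=3*.75,interpolation=cv2.INTER_CUBIC);k=2.25
def poly(pose,P,c):
    uv=((wproj(p,W(pose,P),s)+.5-[x0,y0])*k); cv2.polylines(im,[np.round(uv).astype(int).reshape(-1,1,2)],True,c,1)
def rect(a,b,c,d,z): return [[a,c,z],[b,c,z],[b,d,z],[a,d,z]]
sh=(.5355,.0285,-.045)
poly(sh,rect(-.14,-.055,-.17,.17,.055),(0,0,255))
poly(sh,rect(-.055,.125,-.15,.15,.09),(0,255,0)); poly(sh,rect(-.016,-.004,-.147,.147,.088),(0,255,255))
poly(sh,rect(-.048,-.032,-.018,.018,.13),(255,0,255)); poly(sh,rect(-.127,-.083,-.128,-.112,.097),(255,0,255))
poly(sh,[[-.103+.027*np.cos(t),.095+.027*np.sin(t),.065] for t in np.linspace(0,6.28,30)],(255,0,255))
poly((.601,.0763,-.2036),rect(-.025,.025,-.075,.075,.123),(255,255,0))
cv2.imwrite("pics/ov2.png",im)
E
```

```text
t 3.67 tcp [0.4643 0.0581 0.3666] yaxis yaw 0.227 q [-0.03  0.11 -0.06  1.4   0.    1.31] F [-0.6  1.   0.6] w 0.996 g 0.0
front corners [0.40181854 0.20469842 0.055     ] [ 0.39040911 -0.13566527  0.055     ] 0.3405548700839296 yaw -0.03350873277896782
knob disc [0.43509358 0.13138536 0.065     ]
lock top [ 0.42434722 -0.05982309  0.097     ]
grip top [0.49906497 0.04768207 0.13      ]
```

View pics/ov2.png

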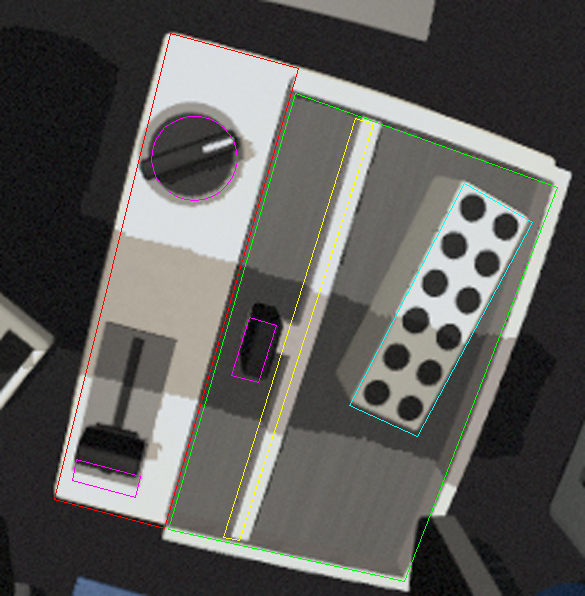

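The wrist view (overlay) confirms the fit: shaker at about (0.536, 0.030), yaw −0.04, and the rack where I measured it. Picking up the rack.

```bash
python3 -m jog '[[[0.34,0.046,-0.35,-0.3,0.9],[0.34,0.046,-0.35,-0.6,0.9],[0.34,0.046,-0.35,-0.86,0.9],[0.34,0.046,-0.35,-0.86,0.9],[0.34,0.046,-0.35,-0.86,0.9],[0.34,0.046,-0.35,-0.86,0.9],[0.34,0.046,-0.5,-0.86,0.9],[0.34,0.046,-0.56,-0.86,0.9],[0.34,0.046,-0.6,-0.86,0.9],[0.34,0.046,-0.635,-0.86,0.9],[0.34,0.046,-0.635,-0.86,0.9]]]'
python3 -m jog '[[[0,0,0,0,0.3],[0,0,0,0,0.3],[0,0,0,0,0.3],[0,0,0,0,0.3],[0,0,0,0,0.3],[0,0,0,0,0.3],[0,0,0,0,0.3],[0,0,0.05,0,0.3],[0,0,0.1,0,0.3]]]'
python3 -c "from h import *; S()"
```

```text
time: 4.63
ee_pos: [0.5971, 0.0786, 0.1105]
eef_rot: [[0.197, 0.98, -0.006], [0.98, -0.197, 0.0], [-0.001, -0.005, -1.0]]
force: [-1.3, -0.5, -0.6]
gripper_width: 0.902
grasp_force: 0.0
time: 5.38
ee_pos: [0.599, 0.0765, 0.152]
eef_rot: [[0.2, 0.98, -0.003], [0.98, -0.2, -0.0], [-0.001, -0.003, -1.0]]
force: [0.7, 1.1, -0.3]
gripper_width: 0.301
grasp_force: 0.0
t 5.38 tcp [0.599  0.0765 0.152 ] yaxis yaw -0.201 q [ 0.    0.47 -0.12  0.98  0.    1.78] F [ 0.7  1.1 -0.3] w 0.301 g 0.0
```

```bash
python3 -m jog '[[[0,0,0.25,0,1],[0,0,0.25,0,1],[0,0,0.25,0,1],[0,0,0.25,0,1]]]'; python3 - <<'E'
from h import *
s=S(); p=ctrl.snapshot("wrist"); save(p,"w2"); s2=ctrl.snapshot("side")
im=cv2.cvtColor(p["img"],cv2.COLOR_RGB2BGR); b=cv2.cvtColor(s2["img"],cv2.COLOR_RGB2BGR)[100:280,180:380]
b=cv2.resize(b,(400,360)); a=cv2.resize(im,(400,300)); o=np.zeros((360,800,3),np.uint8); o[:300,:400]=a;o[:,400:]=b; cv2.imwrite("pics/w2c.png",o)
E
```

```text
time: 5.72
ee_pos: [0.6033, 0.0765, 0.2587]
eef_rot: [[0.2, 0.98, 0.009], [0.98, -0.2, 0.0], [0.002, 0.009, -1.0]]
force: [-0.6, -0.5, 0.2]
gripper_width: 0.857
grasp_force: 0.0
t 5.72 tcp [0.6033 0.0765 0.2587] yaxis yaw -0.201 q [ 0.    0.4   0.05  1.21 -0.    1.78] F [-0.6 -0.5  0.2] w 0.857 g 0.0
```

View pics/w2c.png

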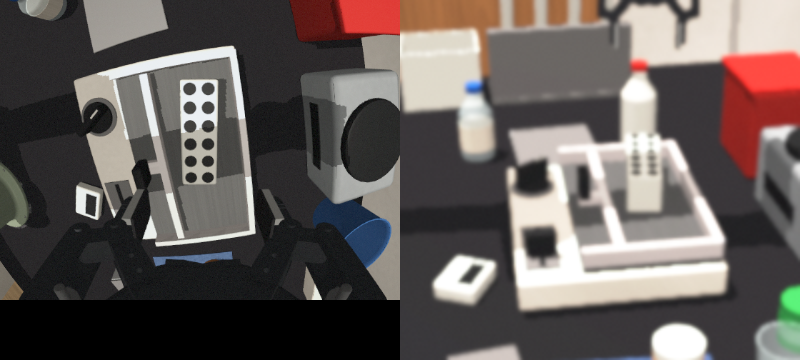

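```bash
python3 - <<'E'
from h import *
s=S(); p=ctrl.snapshot("wrist"); t=ctrl.snapshot("top")
for r in ctrl.regions_of("rack",p)[:2]: print(r["confidence"],r["point"],r["region"].sum(),wonz(p,r["point"],.123,s))
for uv in((252,112),(310,112),(312,256),(250,257)): print(uv,wonz(p,uv,.123,s))
rs=ctrl.regions_of("rack",t); print([(r["confidence"],r["point"]) for r in rs]); print(fit([(t,rs[0]["region"])],box(-.025,.025,-.075,.075,.065,.123),(.6,.08,-.1)))
E
```

```text
t 5.82 tcp [0.6007 0.0765 0.2533] yaxis yaw -0.201 q [ 0.    0.41  0.05  1.21 -0.    1.78] F [-0.1 -0.2  0.7] w 0.993 g 0.0
0.84 [283.7, 183.3] 7929 [0.6030384  0.08423151 0.123     ]
(252, 112) [0.58837474 0.15572864 0.123     ]
(310, 112) [0.63981508 0.14509751 0.123     ]
(312, 256) [0.61614395 0.00356574 0.123     ]
(250, 257) [0.55353016 0.01519777 0.123     ]
[]Traceback (most recent call last):
  File "<stdin>", line 5, in <module>
IndexError: list index out of range
```

```bash
python3 -m jog '[[[0,0.01,-0.1,0.03,0.78],[0,0.01,-0.2,0.03,0.78],[0,0.01,-0.28,0.03,0.78],[0,0.01,-0.34,0.03,0.78],[0,0.01,-0.39,0.03,0.78],[0,0.01,-0.39,0.03,0.78]]]'
python3 -m jog '[[[0,0,0,0,0],[0,0,0,0,0],[0,0,0,0,0],[0,0,0,0,0]]]'
python3 - <<'E'
from h import *
s=S(); p=ctrl.snapshot("side"); cv2.imwrite("pics/s3.png",cv2.resize(cv2.cvtColor(p["img"],cv2.COLOR_RGB2BGR)[100:280,200:400],None,fx=3,fy=3))
E
```

```text
time: 6.52
ee_pos: [0.5957, 0.0805, 0.091]
eef_rot: [[0.185, 0.983, -0.01], [0.983, -0.185, -0.0], [-0.002, -0.01, -1.0]]
force: [-0.4, 0.2, 0.0]
gripper_width: 0.781
grasp_force: 0.0
time: 6.85
ee_pos: [0.6003, 0.0809, 0.099]
eef_rot: [[0.185, 0.983, 0.001], [0.983, -0.185, 0.001], [0.001, 0.0, -1.0]]
force: [-9.1, 1.5, 8.8]
gripper_width: 0.218
grasp_force: 3.2
t 6.85 tcp [0.6003 0.0809 0.099 ] yaxis yaw -0.186 q [ 0.01  0.51 -0.19  0.86  0.    1.77] F [-9.1  1.5  8.8] w 0.218 g 3.2
```

View pics/s3.png

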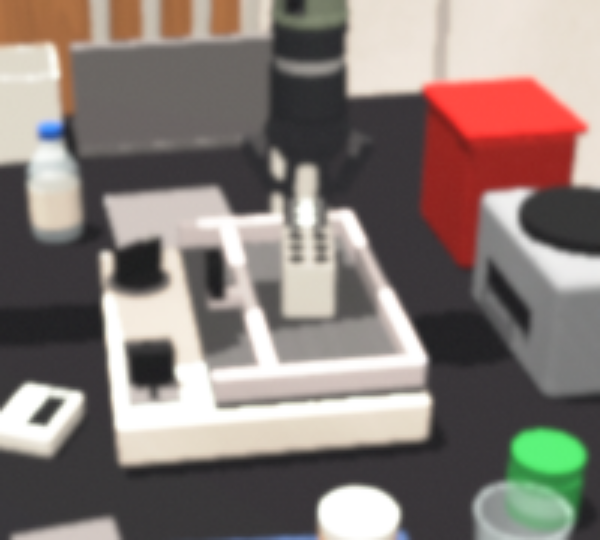

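```bash
python3 - <<'E'
from h import *
s=S()
for n in("side","top"):
    p=ctrl.snapshot(n); R=np.array(s["eef_rot"]); e=np.array(s["ee_pos"])
    print(n,"tip,tcp,body px",np.round(proj(p,[e+R[:,2]*.014,e,e-R[:,2]*.059]),1), "rack top corners",np.round(proj(p,W((.6,.08,-.186),[[a,b,.123] for a,b in((-.025,-.075),(.025,-.075),(.025,.075),(-.025,.075))])),1))
    x,y=(np.array(proj(p,[e])[0])-[50,40]).astype(int)
    cv2.imwrite(f"pics/z_{n}.png",cv2.resize(cv2.cvtColor(p["img"],cv2.COLOR_RGB2BGR)[y:y+75,x:x+100],(400,300),interpolation=cv2.INTER_CUBIC)); print("crop origin",x,y)
cv2.imwrite("pics/z.png",np.hstack([cv2.imread("pics/z_side.png"),cv2.imread("pics/z_top.png")]))
E
```

```text
t 6.9 tcp [0.6005 0.0809 0.0989] yaxis yaw -0.186 q [ 0.01  0.51 -0.19  0.86  0.    1.77] F [-1.1 -0.2  2. ] w 0.125 g 0.8
side tip,tcp,body px [[301.7 187. ]
 [301.8 182.9]
 [302.2 165.3]] rack top corners [[294.1 187.2]
 [311.5 187.2]
 [308.8 165.8]
 [293.1 165.8]]
crop origin 251 142
top tip,tcp,body px [[240.4 187. ]
 [240.  186.4]
 [238.5 183.9]] rack top corners [[260.3 197.2]
 [263.3 182.6]
 [219.2 174. ]
 [216.1 188.5]]
crop origin 190 146
```

View pics/z.png

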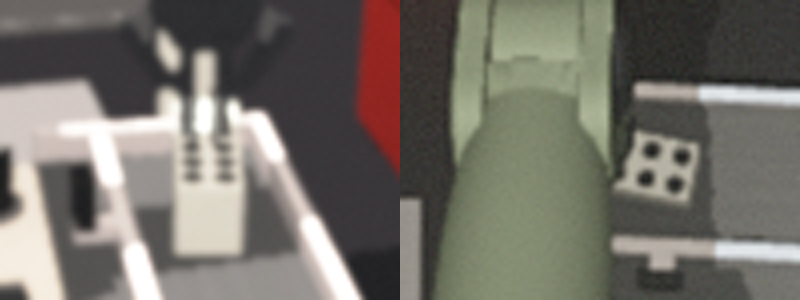

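```bash
python3 - <<'E'
from h import *
s=S(); p=ctrl.snapshot("wrist"); R=np.array(s["eef_rot"]); e=np.array(s["ee_pos"])
im=cv2.cvtColor(p["img"],cv2.COLOR_RGB2BGR)
for w in(.0,.0425):
  for z in(-.02,0,.014):
    for sg in(-1,1):
      u=wproj(p,[e+R@np.array([0,sg*w,z])],s)[0]; print(w*sg,z,np.round(u)); cv2.circle(im,tuple(int(i) for i in u),2,(0,255,255) if z<.01 else (0,0,255),-1)
for u in wproj(p,W((.6,.08,-.186),[[a,b,.123] for a,b in((-.025,-.075),(.025,-.075),(.025,.075),(-.025,.075))]),s): cv2.circle(im,tuple(int(i) for i in u),3,(255,0,255),-1)
cv2.imwrite("pics/w4.png",im)
E
```

```text
t 7.0 tcp [0.6013 0.0807 0.0987] yaxis yaw -0.186 q [ 0.01  0.51 -0.19  0.86  0.    1.77] F [-1.5  0.2  5. ] w -0.001 g 2.3
-0.0 -0.02 [283. 269.]
0.0 -0.02 [283. 269.]
-0.0 0 [283. 252.]
0.0 0 [283. 252.]
-0.0 0.014 [283. 242.]
0.0 0.014 [283. 242.]
-0.0425 -0.02 [202. 268.]
0.0425 -0.02 [363. 268.]
-0.0425 0 [210. 251.]
0.0425 0 [356. 251.]
-0.0425 0.014 [214. 242.]
0.0425 0.014 [351. 241.]
```

View pics/w4.png

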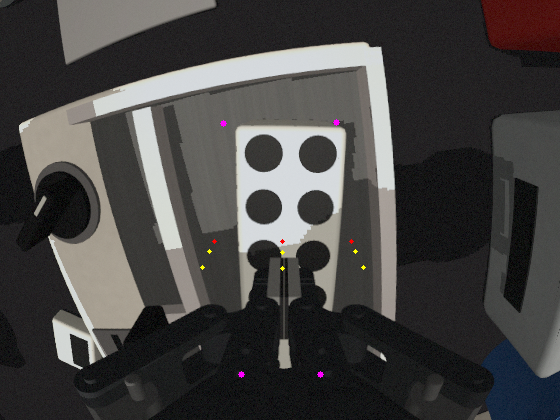

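```bash
python3 - <<'E'
from h import *
p=ctrl.snapshot("side"); e=np.array([.1841,.5176,.2061]); y=np.array([np.cos(1.229),np.sin(1.229),0])
for w in(-.0425,0,.0425): print(w,[np.round(proj(p,[e+y*w-[0,0,z]])[0],1).tolist() for z in(-.06,-.02,0,.014)])
g=cv2.imread("pics/side.png").max(2); print(g[84:118,144:180:2])
E
```

```text
-0.0425 [[158.3, 101.2], [159.9, 112.3], [160.7, 117.7], [161.3, 121.5]]
0 [[163.2, 97.9], [164.7, 108.8], [165.4, 114.1], [165.9, 117.8]]
0.0425 [[167.8, 94.8], [169.2, 105.5], [169.9, 110.7], [170.4, 114.4]]
[[159 155 124  76  80  58  44  41  44  43  38  42  39  44  91 145 147 150]
 [161 156 127  69  68  57  44  42  45  43  38  44  40  42  88 146 148 149]
 [162 157 130  67  59  55  44  41  46  41  39  49  44  45  95 146 148 148]
 [162 158 134  67  55  54  43  42  48  45  44  58  48  55 111 147 149 147]
 [162 159 137  69  57  53  46  47  48  58  59  60  52  67 125 149 150 148]
 [162 160 140  73  68  56  47  51  49  80  87  57  51  78 133 150 150 148]
 [162 161 142  74  84  64  48  51  51 102 110  58  49  94 140 151 151 148]
 [162 160 142  76  87  65  49  52  60 121 118  58  49 106 144 151 152 148]
 [164 161 144  80  78  62  51  54  75 136 119  54  48 107 145 152 152 146]
 [164 162 147  82  67  60  51  53  86 143 119  53  47 100 145 151 153 148]
 [164 161 148  86  62  60  48  48  94 146 121  55  45  95 144 151 153 148]
 [164 162 151  93  61  58  47  48 101 146 126  57  44  91 144 150
[... 960 characters left out ...]
155 154 151 152 154 154]
 [156 163 164 161 151 150 144 143 144 145 153 157 155 154 152 151 153 156]
 [155 160 165 161 152 151 144 141 144 145 152 157 154 153 151 151 154 155]
 [155 157 164 161 152 150 145 142 144 146 151 156 154 153 152 151 154 155]
 [156 156 164 162 153 152 146 142 144 146 152 155 156 153 152 151 154 156]
 [157 157 162 161 152 152 146 142 144 145 151 156 155 153 153 151 153 155]
 [157 157 160 161 153 152 148 143 144 145 152 156 155 153 152 151 154 155]
 [157 156 158 159 152 153 148 143 144 146 151 156 156 153 152 150 154 156]
 [158 156 156 156 151 152 149 143 143 146 151 155 156 154 153 150 153 163]
 [158 157 157 153 151 152 149 144 143 146 151 155 157 153 153 149 153 178]]
```

```bash
python3 -m jog '[[[0,0,0.1,0,0],[0,0,0.3,0,0],[0,0,0.3,0,0],[0,0,0.3,0,0],[0,0,0.3,0,0]]]'; python3 - <<'E'
from h import *
s=S(); p=ctrl.snapshot("wrist"); R=np.array(s["eef_rot"]); e=np.array(s["ee_pos"]); sd=ctrl.snapshot("side")
print("tool pts -> wrist px")
for z in(-.03,-.024,-.015,0,.014): print(z,[np.round(wproj(p,[e+R@np.array([x,0,z])],s)[0]).tolist() for x in(-.011,0,.011)])
print("side tip px", [np.round(proj(sd,[e+R@np.array([0,0,z])])[0],1).tolist() for z in(-.05,-.024,0,.014)])
g=cv2.cvtColor(p["img"],cv2.COLOR_RGB2GRAY)
a=cv2.resize(cv2.cvtColor(p["img"],cv2.COLOR_RGB2BGR)[200:320,223:343],(400,400)); x,y=(proj(sd,[e])[0]-[30,40]).astype(int); print("side crop",x,y)
b=cv2.resize(cv2.cvtColor(sd["img"],cv2.COLOR_RGB2BGR)[y:y+60,x:x+60],(400,400)); cv2.imwrite("pics/tip.png",np.hstack([a,b]))
E
```

```text
time: 7.52
ee_pos: [0.6028, 0.0806, 0.2205]
eef_rot: [[0.185, 0.983, 0.007], [0.983, -0.185, -0.0], [0.001, 0.007, -1.0]]
force: [0.1, 0.6, -1.0]
gripper_width: 0.004
grasp_force: 0.0
t 7.52 tcp [0.6028 0.0806 0.2205] yaxis yaw -0.186 q [ 0.01  0.42 -0.02  1.13 -0.    1.77] F [ 0.1  0.6 -1. ] w 0.004 g 0.0
tool pts -> wrist px
-0.03 [[283.0, 297.0], [283.0, 279.0], [282.0, 259.0]]
-0.024 [[283.0, 291.0], [283.0, 273.0], [282.0, 253.0]]
-0.015 [[283.0, 282.0], [283.0, 264.0], [283.0, 246.0]]
0 [[283.0, 269.0], [283.0, 252.0], [283.0, 234.0]]
0.014 [[283.0, 258.0], [283.0, 242.0], [283.0, 225.0]]
side tip px [[303.7, 129.3], [303.5, 137.8], [303.4, 145.6], [303.3, 150.1]]
side crop 273 105
```

View pics/tip.png

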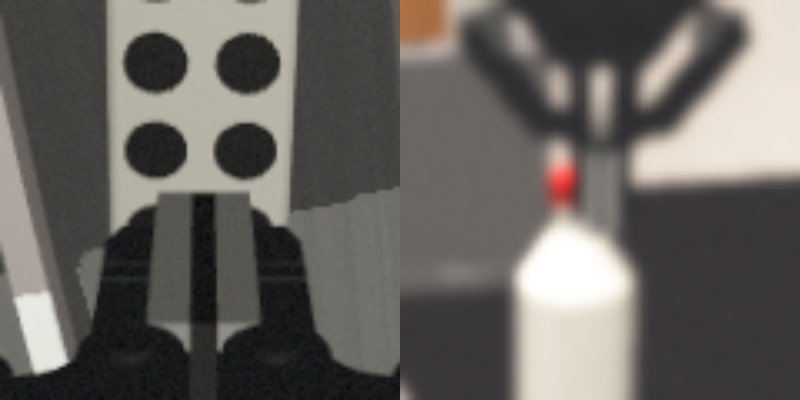

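The TCP's physical fingertips sit about 24 mm above the reported TCP height, confirmed by contact on the rack top and by both views. From here I use tip z ≈ ee z + 0.025 when shut and + 0.037 when open.

```bash
python3 -m jog '[[[0,0,0,-0.02,0.78],[0,0,0,-0.02,0.78],[0,0,0,-0.02,0.78],[0,0,0,-0.02,0.78],[0,0,0,-0.02,0.78],[0,0,-0.1,-0.02,0.78],[0,0,-0.2,-0.02,0.78],[0,0,-0.28,-0.02,0.78],[0,0,-0.34,-0.02,0.78],[0,0,-0.38,-0.02,0.78],[0,0,-0.4,-0.02,0.78],[0,0,-0.4,-0.02,0.78]]]'
python3 -m jog '[[[0,0,0,0,0],[0,0,0,0,0],[0,0,0,0,0],[0,0,0,0,0],[0,0,0,0,0],[0,0,0,0,0]]]'
```

```text
time: 8.62
ee_pos: [0.5988, 0.0805, 0.0548]
eef_rot: [[0.195, 0.981, -0.004], [0.981, -0.195, -0.0], [-0.001, -0.004, -1.0]]
force: [-0.4, -0.1, -0.0]
gripper_width: 0.78
grasp_force: 0.0
time: 9.12
ee_pos: [0.6013, 0.0807, 0.0582]
eef_rot: [[0.195, 0.981, 0.002], [0.981, -0.195, 0.0], [0.001, 0.002, -1.0]]
force: [0.0, 0.6, 6.7]
gripper_width: 0.578
grasp_force: 63.0
```

```bash
python3 -m jog '[[[0,0,0.1,0,0],[0,0,0.2,0,0],[0,0,0.28,0,0],[-0.05,0.1,0.3,0.1,0],[-0.1,0.2,0.3,0.2,0],[-0.15,0.3,0.3,0.3,0],[-0.2,0.4,0.3,0.4,0],[-0.24,0.5,0.3,0.47,0],[-0.24,0.6,0.3,0.47,0],[-0.24,0.66,0.3,0.47,0],[-0.24,0.7,0.3,0.47,0],[-0.24,0.7,0.3,0.47,0]]]'
python3 -m jog '[[[0,0,-0.08,0,0],[0,0,-0.16,0,0],[0,0,-0.24,0,0],[0,0,-0.31,0,0],[0,0,-0.37,0,0],[0,0,-0.41,0,0],[0,0,-0.43,0,0],[0,0,-0.44,0,0],[0,0,-0.445,0,0],[0,0,-0.445,0,0]]]'
python3 - <<'E'
from h import *
s=S(); p=ctrl.snapshot("wrist"); save(p,"w5"); t=ctrl.snapshot("top")
for q,f in((p,lambda u,z:wonz(p,u,z,s)),(t,lambda u,z:onz(t,u,z))):
    for l in("rack","mat"):
        for r in ctrl.regions_of(l,q)[:2]: print(l,r["confidence"],r["point"],f(r["point"],.06 if l=="rack" else .005))
E
```

```text
time: 10.12
ee_pos: [0.5032, 0.3644, 0.1764]
eef_rot: [[-0.044, 0.999, -0.0], [0.999, 0.044, 0.001], [0.001, -0.0, -1.0]]
force: [-0.6, -0.4, -2.4]
gripper_width: 0.579
grasp_force: 63.2
time: 10.95
ee_pos: [0.505, 0.3606, -0.0005]
eef_rot: [[-0.039, 0.999, 0.001], [0.999, 0.039, 0.0], [0.0, 0.001, -1.0]]
force: [0.6, -0.6, -1.2]
gripper_width: 0.573
grasp_force: 63.2
t 10.95 tcp [ 5.050e-01  3.606e-01 -5.000e-04] yaxis yaw 0.039 q [ 0.5   0.65 -0.24  0.68 -0.    2.03] F [ 0.6 -0.6 -1.2] w 0.573 g 63.2
rack 0.74 [283.1, 239.1] [0.50406413 0.39514493 0.06      ]
mat 0.88 [265.9, 122.8] [0.49409671 0.43281038 0.005     ]
rack 0.82 [169.4, 215.7] [0.50224474 0.32551355 0.06      ]
rack 0.16 [253.3, 206.2] [0.5374844  0.03741154 0.06      ]
mat 0.61 [185.9, 225.7] [0.47137409 0.27869178 0.005     ]
```

```bash
python3 -m jog '[[[0,0,-0.008,0,0],[0,0,-0.008,0,0],[0,0,-0.008,0,0.8],[0,0,-0.008,0,0.8],[0,0,-0.008,0,0.8],[0,0,-0.008,0,0.8],[0,0,0.05,0,0.8],[0,0,0.15,0,0.8],[0,0,0.25,0,0.8],[0,0,0.35,0,1],[0,0,0.45,0,1],[0,0,0.5,0,1]]]'
python3 -m jog '[[[0,-0.1,0,0.25,1],[0,-0.2,0,0.5,1],[0,-0.3,0,0.75,1],[0,-0.4,0,1,1],[0,-0.5,0,1,1],[0,-0.6,0,1,1],[0,-0.6,0,1,1]]]'
python3 -m jog '[[[0,-0.1,0,0.25,1],[0,-0.2,0,0.5,1],[0,-0.3,0,0.75,1],[0,-0.4,0,1,1],[0,-0.5,0,1,1],[0,-0.6,0,1,1],[0,-0.7,0,1,1],[0,-0.8,0,1,1],[0,-0.9,0,1,1],[0,-0.9,0,1,1]]]'
python3 -m jog '[[[0.07,-0.08,0,0.25,1],[0.134,-0.15,0,0.5,1],[0.134,-0.15,0,0.75,1],[0.134,-0.15,0,0.98,1],[0.134,-0.15,0,0.98,1],[0.134,-0.15,0,0.98,1]]]' 
python3 - <<'E'
from h import *
t=ctrl.snapshot("top"); sd=ctrl.snapshot("side"); s=S(); p=ctrl.snapshot("wrist"); save(p,"w6")
for l,z in(("rack",.063),("jar0",.035)):
  for r in ctrl.regions_of(l,t)[:6]: print("top",l,r["confidence"],r["point"],onz(t,r["point"],z))
  for r in ctrl.regions_of(l,p)[:6]: print("wrist",l,r["confidence"],r["point"],wonz(p,r["point"],z,s))
rs=ctrl.regions_of("rack",t)
if rs: print(fit([(t,rs[0]["region"])],box(-.025,.025,-.075,.075,.005,.063),(.505,.36,.04)))
for a in((.5585,-.3),(.5465,-.4137)): print(cap(t,a,.065),cap(sd,a,.065))
E
```

```text
time: 12.25
ee_pos: [0.5062, 0.3616, 0.2043]
eef_rot: [[-0.039, 0.999, 0.006], [0.999, 0.039, 0.003], [0.003, 0.006, -1.0]]
force: [0.7, 0.3, 1.2]
gripper_width: 1.002
grasp_force: 0.0
time: 12.83
ee_pos: [0.5042, 0.1143, 0.1987]
eef_rot: [[-0.506, 0.862, -0.0], [0.862, 0.506, -0.003], [-0.002, -0.002, -1.0]]
force: [-0.1, -0.3, -0.3]
gripper_width: 1.0
grasp_force: 0.0
time: 13.67
ee_pos: [0.5046, -0.2457, 0.1986]
eef_rot: [[-0.859, 0.513, 0.001], [0.513, 0.859, -0.003], [-0.002, -0.002, -1.0]]
force: [0.3, -0.2, 0.0]
gripper_width: 1.001
grasp_force: 0.0
time: 14.17
ee_pos: [0.558, -0.2987, 0.1984]
eef_rot: [[-0.999, 0.044, -0.001], [0.044, 0.999, 0.001], [0.001, 0.001, -1.0]]
force: [0.2, 0.4, -0.2]
gripper_width: 1.0
grasp_force: 0.0
t 14.27 tcp [ 0.558  -0.2986  0.1989] yaxis yaw 1.527 q [-0.61  0.49  0.03  1.12  0.   -0.56] F [ 0.5 -0.7  0.5] w 1.001 g 0.0
top rack 0.71 [161.0, 215.8] [0.50143144 0.35362838 0.063     ]
top rack 0.36 [255.6, 207.2] [0.53379841 0.02928135 0.063     ]
top jar0 0.71 [417.6, 224.8] [ 0.47947741 -0.5355071   0.035     ]
top jar0 0.58 [337.9, 152.3] [ 0.73410539 -0.25793142  0.035     ]
wrist jar0 0.91 [74.7, 129.9] [ 0.47920989 -0.53967524  0.035     ]
wrist jar0 0.81 [177.1, 177.5] [ 0.54654709 -0.41335953  0.035     ]
wrist jar0 0.77 [281.0, 186.4] [ 0.56241401 -0.30139927  0.035     ]
(array([0.50694651, 0.35522485, 0.02561061]), np.float64(0.11987167596817017))
(array([ 0.66481984, -0.32791925,  0.065     ]), np.int32(77)) (array([ 0.54127134, -0.3889128 ,  0.065     ]), np.int32(1550))
(array([ 0.66481984, -0.32791925,  0.065     ]), np.int32(77)) (array([ 0.54127134, -0.3889128 ,  0.065     ]), np.int32(1550))
```

View pics/w6.png

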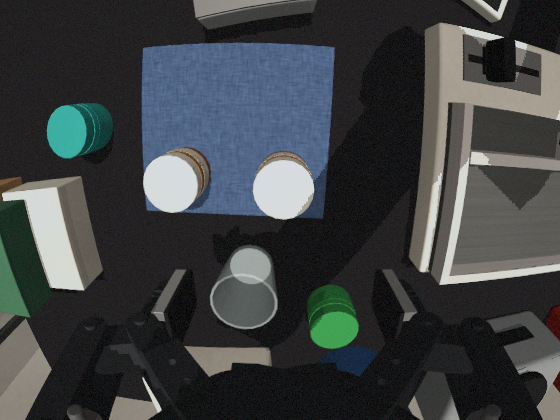

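```bash
python3 - <<'E'
from h import *
s=S(); p=ctrl.snapshot("wrist"); g=p["img"].min(2)
for c in((283,188),(173,182)):
    m=np.zeros_like(g); cv2.circle(m,c,42,255,-1); b=((g>150)&(m>0)).astype(np.uint8); n,L,st,ce=cv2.connectedComponentsWithStats(b); i=1+st[1:,4].argmax(); print(ce[i],st[i],wonz(p,ce[i],.065,s))
E
```

```text
t 14.57 tcp [ 0.5579 -0.2992  0.1992] yaxis yaw 1.529 q [-0.61  0.49  0.03  1.12  0.   -0.57] F [-0.4  0.4 -0.1] w 1.001 g 0.0
[283.26564176 188.66392563] [ 253  160   62   59 2797] [ 0.55713269 -0.2994012   0.065     ]
[170.63732252 183.09736308] [ 144  155   55   58 2465] [ 0.54572043 -0.41107043  0.065     ]
```

```bash
python3 -m jog '[[[0,0,-0.1,0,1],[0,0,-0.2,0,1],[0,0,-0.3,0,1],[0,0,-0.4,0,1],[0,0,-0.47,0,1],[0,0,-0.51,0,1],[0,0,-0.52,0,1],[0,0,-0.52,0,1]]]'
python3 -m jog '[[[0,0,0,0,0.4],[0,0,0,0,0.4],[0,0,0,0,0.4],[0,0,0,0,0.4],[0,0,0,0,0.4],[0,0,0.05,0,0.4],[0,0,0.12,0,0.4],[0,0,0.2,0,0.4],[0,0,0.28,0,0.4],[0,0,0.35,0,0.4],[0,0,0.4,0,0.4],[0,0,0.4,0,0.4]]]'
```

```text
time: 15.28
ee_pos: [0.557, -0.2988, -0.0104]
eef_rot: [[-0.999, 0.042, -0.002], [0.042, 0.999, 0.002], [0.002, 0.001, -1.0]]
force: [-0.2, -0.4, -0.4]
gripper_width: 1.002
grasp_force: 0.0
time: 16.28
ee_pos: [0.5606, -0.3012, 0.1567]
eef_rot: [[-0.999, 0.042, 0.007], [0.042, 0.999, -0.005], [-0.008, -0.005, -1.0]]
force: [0.7, -1.1, -1.9]
gripper_width: 0.691
grasp_force: 65.1
```

```bash
python3 -m jog '[[[0.02,0.08,0,0,0.4],[0.04,0.17,0,0,0.4],[0.06,0.26,0,0,0.4],[0.08,0.36,0,0,0.4],[0.1,0.46,0,0,0.4],[0.12,0.56,0,0,0.4],[0.13,0.66,0,0,0.4],[0.14,0.76,0,0,0.4],[0.15,0.85,0,0,0.4],[0.16,0.92,0,0,0.4],[0.16,0.965,0,0,0.4],[0.16,0.965,0,0,0.4]]]'
python3 -m jog '[[[0,0,-0.07,0,0.4],[0,0,-0.13,0,0.4],[0,0,-0.18,0,0.4],[0,0,-0.21,0,0.4],[0,0,-0.225,0,0.4],[0,0,-0.235,0,0.4],[0,0,-0.24,0,0.4],[0,0,-0.244,0,0.4],[0,0,-0.244,0,0.4]]]'
python3 -m jog '[[[0,0,0,0,0.8],[0,0,0,0,1],[0,0,0,0,1],[0,0,0,0,1],[0,0,0.05,0,1],[0,0,0.15,0,1],[0,0,0.25,0,1],[0,0,0.35,0,1],[0,0,0.35,0,1]]]'
python3 -m jog '[[[-0.02,-0.1,0,0,1],[-0.04,-0.2,0,0,1],[-0.06,-0.3,0,0,1],[-0.08,-0.4,0,0,1],[-0.1,-0.5,0,0,1],[-0.12,-0.6,0,0,1],[-0.14,-0.7,0,0,1],[-0.16,-0.8,0,0,1],[-0.18,-0.9,0,0,1],[-0.19,-1,0,0,1],[-0.19,-1,0,0,1]]]'
python3 -m jog '[[[0,-0.1,0,0,1],[0,-0.2,0,0,1],[0,-0.243,0,0,1],[0,-0.243,0,0,1],[0,-0.243,0,0,1]]]'
cat >> h.py <<'E'
def white(p,s,X,z,r=42):
    c=wproj(p,[[*X,z]],s)[0]; g=p["img"].min(2); m=np.zeros_like(g); cv2.circle(m,tuple(int(i) for i in c),r,255,-1)
    n,L,st,ce=cv2.connectedComponentsWithStats(((g>150)&(m>0)).astype(np.uint8)); i=1+st[1:,4].argmax(); return ce[i],st[i],wonz(p,ce[i],z,s)
E
python3 - <<'E'
from h import *
s=S(); p=ctrl.snapshot("wrist"); print(white(p,s,(.5457,-.411),.065)); t=ctrl.snapshot("top")
for l,z in(("rack",.063),("jar0",.1)):
  for r in ctrl.regions_of(l,t)[:6]: print("top",l,r["confidence"],r["point"],onz(t,r["point"],z))
E
```

```text
time: 17.28
ee_pos: [0.6209, 0.0909, 0.1496]
eef_rot: [[-0.999, 0.037, -0.002], [0.037, 0.999, 0.002], [0.002, 0.002, -1.0]]
force: [0.1, -0.1, -1.6]
gripper_width: 0.69
grasp_force: 65.6
time: 18.03
ee_pos: [0.6225, 0.0863, 0.0553]
eef_rot: [[-0.999, 0.042, 0.002], [0.042, 0.999, -0.0], [-0.002, -0.0, -1.0]]
force: [-2.2, -0.6, 1.5]
gripper_width: 0.693
grasp_force: 65.9
time: 18.78
ee_pos: [0.627, 0.0868, 0.2025]
eef_rot: [[-0.999, 0.042, 0.014], [0.042, 0.999, 0.0], [-0.014, 0.001, -1.0]]
force: [1.2, 0.2, 0.4]
gripper_width: 1.0
grasp_force: 0.0
time: 19.7
ee_pos: [0.5448, -0.3211, 0.1929]
eef_rot: [[-0.999, 0.05, 0.001], [0.05, 0.999, -0.004], [-0.001, -0.004, -1.0]]
force: [0.1, -0.3, 0.4]
gripper_width: 0.996
grasp_force: 0.0
time: 20.12
ee_pos: [0.5456, -0.4112, 0.1925]
eef_rot: [[-0.999, 0.043, -0.0], [0.043, 0.999, 0.001], [0.0, 0.001, -1.0]]
force: [-0.1, 0.2, 0.5]
gripper_width: 0.997
grasp_force: 0.0
t 20.12 tcp [ 0.5456 -0.4112  0.1925] yaxis yaw 1.527 q [-0.75  0.59  0.19  1.17  0.   -0.71] F [-0.1  0.2  0.5] w 0.997 g 0.0
(array([282.47080537, 191.5590604 ]), array([ 251,  162,   63,   60, 2980], dtype=int32), array([ 0.54576163, -0.41204808,  0.065     ]))
top rack 0.77 [160.4, 215.0] [0.50416902 0.35577368 0.063     ]
top jar0 0.57 [339.1, 153.7] [ 0.71538247 -0.25416983  0.1       ]
top jar0 0.54 [232.1, 177.9] [0.62914045 0.10813176 0.1       ]
top jar0 0.51 [380.1, 209.2] [ 0.52697085 -0.39158027  0.1       ]
top jar0 0.28 [157.5, 168.2] [0.6601877 0.3613356 0.1      ]
```

```bash
python3 -m jog '[[[0,0,-0.1,0,1],[0,0,-0.2,0,1],[0,0,-0.3,0,1],[0,0,-0.4,0,1],[0,0,-0.46,0,1],[0,0,-0.5,0,1],[0,0,-0.507,0,1],[0,0,-0.507,0,1]]]'
python3 -m jog '[[[0,0,0,0,0.4],[0,0,0,0,0.4],[0,0,0,0,0.4],[0,0,0,0,0.4],[0,0,0,0,0.4],[0,0,0.05,0,0.4],[0,0,0.12,0,0.4],[0,0,0.2,0,0.4],[0,0,0.28,0,0.4],[0,0,0.35,0,0.4],[0,0,0.4,0,0.4],[0,0,0.4,0,0.4]]]'
python3 -m jog '[[[0.02,0.08,0,0,0.4],[0.04,0.17,0,0,0.4],[0.06,0.26,0,0,0.4],[0.08,0.36,0,0,0.4],[0.1,0.46,0,0,0.4],[0.12,0.56,0,0,0.4],[0.14,0.66,0,0,0.4],[0.15,0.76,0,0,0.4],[0.165,0.85,0,0,0.4],[0.177,0.91,0,0,0.4],[0.177,0.945,0,0,0.4],[0.177,0.945,0,0,0.4]]]'
```

```text
time: 20.98
ee_pos: [0.5456, -0.4089, -0.0104]
eef_rot: [[-0.999, 0.04, -0.002], [0.04, 0.999, 0.002], [0.002, 0.002, -1.0]]
force: [-0.7, -0.9, 0.6]
gripper_width: 1.003
grasp_force: 0.0
time: 21.98
ee_pos: [0.5483, -0.4128, 0.1566]
eef_rot: [[-0.999, 0.042, 0.007], [0.042, 0.999, -0.006], [-0.007, -0.006, -1.0]]
force: [0.7, -0.2, -2.0]
gripper_width: 0.69
grasp_force: 65.3
time: 22.98
ee_pos: [0.6158, -0.0293, 0.1492]
eef_rot: [[-0.999, 0.038, -0.002], [0.038, 0.999, 0.001], [0.002, 0.001, -1.0]]
force: [-0.1, -1.3, -2.2]
gripper_width: 0.688
grasp_force: 65.7
```

```bash
python3 -m jog '[[[0,0,-0.07,0,0.4],[0,0,-0.13,0,0.4],[0,0,-0.18,0,0.4],[0,0,-0.21,0,0.4],[0,0,-0.225,0,0.4],[0,0,-0.235,0,0.4],[0,0,-0.24,0,0.4],[0,0,-0.244,0,0.4],[0,0,-0.244,0,0.4]]]'
python3 -m jog '[[[0,0,0,0,0.8],[0,0,0,0,1],[0,0,0,0,1],[0,0,0,0,1],[0,0,0.05,0,1],[0,0,0.15,0,1],[0,0,0.25,0,1],[0,0,0.35,0,1],[0,0,0.35,0,1]]]'
python3 -m jog '[[[-0.1,0.05,0.05,0,1],[-0.2,0.1,0.1,0,0.5],[-0.3,0.15,0.15,0,0],[-0.4,0.168,0.2,0,0],[-0.45,0.168,0.25,0,0],[-0.45,0.168,0.25,0,0],[-0.45,0.168,0.25,0,0],[-0.45,0.168,0.25,0,0]]]'
python3 - <<'E'
from h import *
s=S(); p=ctrl.snapshot("wrist"); save(p,"w7"); print(white(p,s,(.6215,.087),.127,35)); print(white(p,s,(.6166,-.0334),.127,35))
for l,z in(("bar_grip",.12),("lock_grip",.09),("start_grip",.09),("jar0",.1),("rack",.06)):
  for r in ctrl.regions_of(l,p)[:3]: print(l,r["confidence"],r["point"],wonz(p,r["point"],z,s))
t=ctrl.snapshot("top")
for r in ctrl.regions_of("rack",t)[:2]: print("rack",r["confidence"],onz(t,r["point"],.063))
E
```

```text
time: 23.73
ee_pos: [0.6162, -0.0337, 0.0551]
eef_rot: [[-0.999, 0.043, -0.0], [0.043, 0.999, -0.001], [0.0, -0.001, -1.0]]
force: [-5.4, 0.1, 7.6]
gripper_width: 0.689
grasp_force: 66.6
time: 24.48
ee_pos: [0.6218, -0.0334, 0.2019]
eef_rot: [[-0.999, 0.042, 0.014], [0.042, 0.999, -0.002], [-0.014, -0.002, -1.0]]
force: [1.3, -0.6, 0.9]
gripper_width: 1.0
grasp_force: 0.0
time: 25.15
ee_pos: [0.4379, 0.0344, 0.2932]
eef_rot: [[-0.999, 0.042, 0.003], [0.042, 0.999, -0.0], [-0.003, -0.0, -1.0]]
force: [1.0, -0.2, -0.6]
gripper_width: 0.003
grasp_force: 0.0
t 25.15 tcp [0.4379 0.0344 0.2932] yaxis yaw 1.529 q [-0.09  0.07 -0.3   1.2  -0.   -0.05] F [ 1.  -0.2 -0.6] w 0.003 g 0.0
(array([339.61111111, 310.11111111]), array([336, 308,   7,   5,  18], dtype=int32), array([0.60697893, 0.09845691, 0.127     ]))
(array([232.95454545, 304.875     ]), array([223, 302,  21,   8,  88], dtype=int32), array([ 0.59269086, -0.03563793,  0.127     ]))
bar_grip 0.81 [283.1, 238.8] [0.5069562  0.03101472 0.12      ]
bar_grip 0.32 [237.2, 294.9] [ 0.58217444 -0.02990757  0.12      ]
lock_grip 0.57 [194.9, 163.6] [ 0.41996847 -0.06984924  0.09      ]
start_grip 0.88 [360.0, 165.1] [0.43045917 0.1249251  0.09      ]
start_grip 0.68 [282.6, 208.3] [0.48019629 0.03151803 0.09      ]
jar0 0.7 [136.6, 328.1] [ 0.66108426 -0.20121148  0.1       ]
jar0 0.66 [3.0, 208.1] [ 0.45722529 -0.41088777  0.1       ]
jar0 0.58 [338.1, 299.4] [0.60886981 0.10048576 0.1       ]
rack 0.97 [489.0, 206.3] [0.5000303  0.34030952 0.06      ]
rack 0.48 [233.2, 295.2] [ 0.62236996 -0.04796962  0.06      ]
rack 0.27 [463.5, 180.5] [0.45966734 0.28720257 0.06      ]
rack 0.89 [0.50422018 0.3495973  0.063     ]
rack 0.7 [ 0.61422113 -0.03568955  0.063     ]
```

View pics/w7.png

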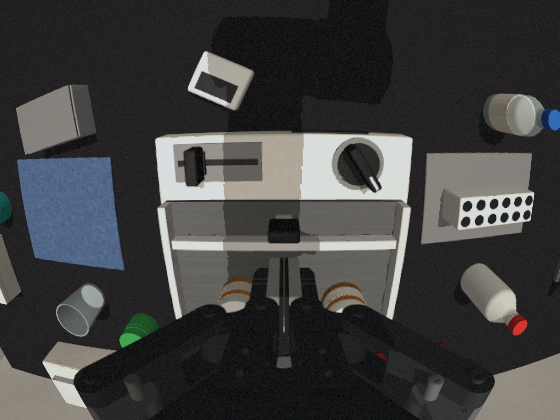

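Both jars stand upright behind the bar at about (237,295) and (338,297), and the rack lies wholly on the mat at (489,206). Next I push the bar by its grip with shut fingers.

```bash
python3 -m jog '[[[0.02,0,-0.1,0,0],[0.02,0,-0.2,0,0],[0.02,0,-0.3,0,0],[0.02,0,-0.4,0,0],[0.02,0,-0.48,0,0],[0.02,0,-0.53,0,0],[0.02,0,-0.53,0,0],[0.02,0,-0.53,0,0]]]'
python3 -m jog '[[[0.02,0,0,0,0],[0.05,0,0,0,0],[0.08,0,0,0,0],[0.11,-0.005,0,0,0],[0.14,-0.005,0,0,0],[0.17,-0.01,0,0,0],[0.19,-0.01,0,0,0],[0.21,-0.01,0,0,0],[0.22,-0.01,0,0,0],[0.23,-0.01,0,0,0],[0.24,-0.01,0,0,0],[0.24,-0.01,0,0,0]]]'
```

```text
time: 26.22
ee_pos: [0.4439, 0.0346, 0.0802]
eef_rot: [[-0.999, 0.042, -0.003], [0.042, 0.999, 0.0], [0.003, 0.0, -1.0]]
force: [0.0, 0.3, 0.1]
gripper_width: 0.003
grasp_force: 0.0
time: 27.22
ee_pos: [0.5337, 0.0307, 0.0803]
eef_rot: [[-0.999, 0.042, -0.013], [0.042, 0.999, -0.001], [0.013, -0.001, -1.0]]
force: [-19.3, 0.0, 13.0]
gripper_width: 0.001
grasp_force: 9.7
```

```bash
python3 -m jog '[[[0,0,0,0,0],[0,0,0,0,0],[0,0,0,0,0],[-0.05,0,0,0,0],[-0.15,0,0,0,0],[-0.25,0,0.1,0,0],[-0.25,0,0.2,0,0],[-0.25,0,0.3,0,0],[-0.25,0,0.4,0,0],[-0.25,0,0.5,0,0],[-0.25,0,0.5,0,0],[-0.25,0,0.5,0,0]]]'
python3 - <<'E'
from h import *
s=S(); p=ctrl.snapshot("wrist"); save(p,"w8"); sh=(.536,.030,-.04)
im=cv2.cvtColor(p["img"],cv2.COLOR_RGB2BGR)
def rect(a,b,c,d,z): return [[a,c,z],[b,c,z],[b,d,z],[a,d,z]]
for P in(rect(.044,.056,-.147,.147,.088),rect(-.127,-.083,-.128,-.112,.097),rect(.012,.028,-.018,.018,.13),rect(-.14,-.055,-.17,.17,.055)):
    cv2.polylines(im,[np.round(wproj(p,W(sh,P),s)).astype(int).reshape(-1,1,2)],True,(0,0,255),1)
im=cv2.resize(im[110:350,140:430],None,fx=2.4,fy=2.4); cv2.imwrite("pics/w8c.png",im)
E
```

```text
time: 28.22
ee_pos: [0.4439, 0.0303, 0.2849]
eef_rot: [[-0.999, 0.042, 0.01], [0.042, 0.999, -0.001], [-0.01, -0.001, -1.0]]
force: [-0.6, 1.0, -0.7]
gripper_width: -0.001
grasp_force: 0.0
t 28.22 tcp [0.4439 0.0303 0.2849] yaxis yaw 1.529 q [-0.1   0.08 -0.31  1.18 -0.   -0.06] F [-0.6  1.  -0.7] w -0.001 g 0.0
```

View pics/w8c.png

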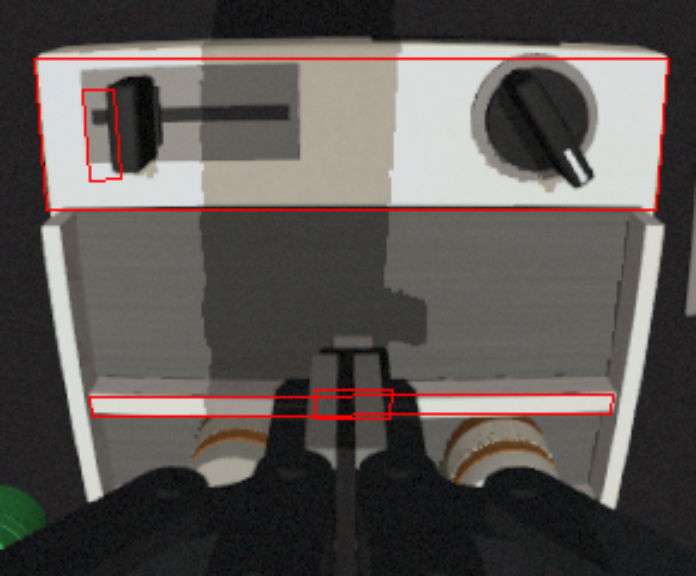

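Bar is at the stop, matching the red outline. The lock block sits about 12 mm from its locked end at crop (132,125), so I push it along +y.

```bash
python3 -m jog '[[[-0.04,-0.1,0,0,0],[-0.04,-0.2,0,0,0],[-0.04,-0.3,0,0,0],[-0.04,-0.4,0,0,0],[-0.04,-0.4,-0.1,0,0],[-0.04,-0.4,-0.2,0,0],[-0.04,-0.4,-0.3,0,0],[-0.04,-0.4,-0.4,0,0],[-0.04,-0.4,-0.48,0,0],[-0.04,-0.4,-0.54,0,0],[-0.04,-0.4,-0.575,0,0],[-0.04,-0.4,-0.575,0,0]]]'
python3 -m jog '[[[0,0.03,0,0,0],[0,0.06,0,0,0],[0,0.09,0,0,0],[0,0.12,0,0,0],[0.005,0.14,0,0,0],[0.005,0.16,0,0,0],[0.01,0.18,0,0,0],[0.01,0.2,0,0,0],[0.01,0.215,0,0,0],[0.01,0.225,0,0,0],[0.01,0.235,0,0,0],[0.01,0.235,0,0,0]]]'
```

```text
time: 29.27
ee_pos: [0.4207, -0.1275, 0.0466]
eef_rot: [[-0.999, 0.042, -0.008], [0.042, 0.999, 0.004], [0.008, 0.003, -1.0]]
force: [-0.5, -0.4, 0.6]
gripper_width: -0.003
grasp_force: 0.0
time: 30.27
ee_pos: [0.4295, -0.0371, 0.0513]
eef_rot: [[-0.999, 0.042, 0.001], [0.042, 0.999, -0.005], [-0.001, -0.005, -1.0]]
force: [-1.5, -9.2, 2.7]
gripper_width: 0.0
grasp_force: 4.6
```

```bash
python3 -m jog '[[[0,0.008,0,0,0],[0,0.016,0,0,0],[0,0.016,0,0,0],[0,0.016,0,0,0]]]'
python3 -m jog '[[[0,-0.02,0,0,0],[0,-0.08,0,0,0],[0,-0.12,0.1,0,0],[0,-0.12,0.2,0,0],[0,-0.12,0.3,0,0],[0,-0.12,0.4,0,0],[0,-0.1,0.5,0,0],[0,-0.05,0.58,0,0],[0,0.05,0.58,0,0],[0,0.1,0.58,0,0],[0,0.1,0.58,0,0]]]'
python3 - <<'E'
from h import *
s=S(); p=ctrl.snapshot("wrist"); save(p,"w9"); sh=(.536,.030,-.04); im=p["img"]
# dark pixels on the deck: knob and lock outlines in shaker frame
g=im.max(2)
def inv(q): d=np.array(q[:2])-sh[:2]; c,n=np.cos(sh[2]),np.sin(sh[2]); return np.array([c*d[0]+n*d[1],-n*d[0]+c*d[1]])
for l,z in(("lock_grip",.097),("start_grip",.101)):
    for r in ctrl.regions_of(l,p)[:2]:
        ys,xs=np.nonzero(r["region"]); print(l,r["confidence"],r["point"],(xs.min(),xs.max(),ys.min(),ys.max()),inv(wonz(p,r["point"],z,s)),"left/right",inv(wonz(p,(xs.min(),r["point"][1]),z,s)),inv(wonz(p,(xs.max(),r["point"][1]),z,s)))
a=im[100:320,140:440]; cv2.imwrite("pics/w9c.png",cv2.resize(cv2.cvtColor(a,cv2.COLOR_RGB2BGR),None,fx=2.4,fy=2.4))
E
```

```text
time: 30.6
ee_pos: [0.4295, -0.0371, 0.0516]
eef_rot: [[-0.999, 0.046, -0.0], [0.046, 0.999, -0.019], [-0.0, -0.019, -1.0]]
force: [-3.2, -26.6, 0.5]
gripper_width: -0.003
grasp_force: 13.7
time: 31.52
ee_pos: [0.4289, 0.0149, 0.2836]
eef_rot: [[-0.999, 0.037, 0.002], [0.037, 0.999, 0.004], [-0.002, 0.004, -1.0]]
force: [0.3, -0.5, -0.6]
gripper_width: -0.002
grasp_force: 0.0
t 31.52 tcp [0.4289 0.0149 0.2836] yaxis yaw 1.533 q [-0.14  0.05 -0.34  1.18  0.   -0.1 ] F [ 0.3 -0.5 -0.6] w -0.002 g 0.0
lock_grip 0.77 [256.3, 171.1] (np.int64(249), np.int64(266), np.int64(153), np.int64(195)) [-0.113344   -0.04894908] left/right [-0.11339944 -0.0571213 ] [-0.11329313 -0.03813293]
lock_grip 0.32 [351.7, 301.6] (np.int64(334), np.int64(379), np.int64(293), np.int64(312)) [0.06125868 0.07247361] left/right [0.0602345 0.0483424] [0.06349044 0.11106903]
start_grip 0.79 [377.4, 175.4] (np.int64(355), np.int64(396), np.int64(152), np.int64(200)) [-0.11043412  0.08772587] left/right [-0.10994424  0.06137886] [-0.11095275  0.11041214]
start_grip 0.43 [497.4, 212.7] (np.int64(453), np.int64(542), np.int64(191), np.int64(237)) [-0.06513839  0.26873262] left/right [-0.06541905  0.19475828] [-0.06471698  0.36095816]
```

View pics/w9c.png

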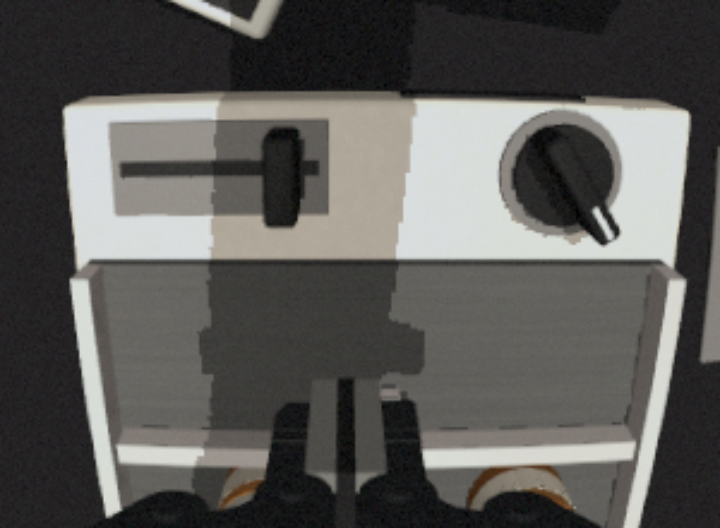

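Lock is at its released stop (force rose without motion). The knob's centre is at crop (562,170). Grip and twist.

```bash
python3 -m jog '[[[0.018,0.1,0,0.25,0.6],[0.018,0.2,0,0.5,0.6],[0.018,0.299,0,0.75,0.6],[0.018,0.299,0,1,0.6],[0.018,0.299,0,1,0.6],[0.018,0.299,0,1,0.6]]]'
python3 -m jog '[[[0,0,-0.1,0.2,0.6],[0,0,-0.2,0.2,0.6],[0,0,-0.3,0.2,0.6],[0,0,-0.4,0.2,0.6],[0,0,-0.48,0.2,0.6],[0,0,-0.54,0.2,0.6],[0,0,-0.58,0.2,0.6],[0,0,-0.59,0.2,0.6],[0,0,-0.59,0.2,0.6]]]'
python3 -m jog '[[[0,0,0,0,0],[0,0,0,0,0],[0,0,0,0,0],[0,0,0,0,0],[0,0,0,0,0],[0,0,0,0,0]]]'
python3 -c "from h import *; S()"
```

```text
time: 32.17
ee_pos: [0.4359, 0.1301, 0.2824]
eef_rot: [[-0.899, -0.439, -0.001], [-0.439, 0.899, -0.0], [0.001, 0.0, -1.0]]
force: [0.0, 0.0, 0.2]
gripper_width: 0.596
grasp_force: 0.0
time: 32.92
ee_pos: [0.4351, 0.1291, 0.0459]
eef_rot: [[-0.851, -0.526, -0.003], [-0.526, 0.851, -0.0], [0.003, 0.001, -1.0]]
force: [0.8, 0.5, 0.8]
gripper_width: 0.6
grasp_force: 0.0
time: 33.42
ee_pos: [0.4369, 0.1312, 0.0483]
eef_rot: [[-0.848, -0.53, 0.002], [-0.53, 0.848, 0.001], [-0.003, -0.0, -1.0]]
force: [-1.8, 0.3, 4.5]
gripper_width: 0.138
grasp_force: 58.7
t 33.42 tcp [0.4369 0.1312 0.0483] yaxis yaw 2.129 q [ 0.13  0.34 -0.65  0.58  0.   -0.43] F [-1.8  0.3  4.5] w 0.138 g 58.7
```

Gripped (13 mm). Twisting clockwise.

```bash
for i in 1 2; do python3 -m jog '[[[0,0,0,-0.2,0],[0,0,0,-0.4,0],[0,0,0,-0.6,0],[0,0,0,-0.8,0],[0,0,0,-1,0],[0,0,0,-1,0]]]' 2>&1 >/dev/null; done
python3 -m jog '[[[0,0,0,-0.2,0],[0,0,0,-0.4,0],[0,0,0,-0.5,0],[0,0,0,-0.5,0],[0,0,0,-0.5,0]]]'
python3 -c "
from h import *
s=S(); print(s['wrist_torque'])"
```

```text
time: 34.83
ee_pos: [0.4367, 0.1274, 0.0483]
eef_rot: [[-0.772, 0.636, 0.002], [0.636, 0.772, -0.008], [-0.007, -0.005, -1.0]]
force: [-1.5, -13.5, 10.4]
gripper_width: 0.137
grasp_force: 62.1
t 34.83 tcp [0.4367 0.1274 0.0483] yaxis yaw 0.882 q [ 0.13  0.34 -0.65  0.58 -0.01  0.82] F [ -1.5 -13.5  10.4] w 0.137 g 62.1
[-2.28071006  0.47530191  0.98651357]
```

```bash
python3 -m jog '[[[0,0,0,0,0],[0,0,0,0,0],[0,0,0,0,1],[0,0,0,0,1],[0,0,0,0,1],[0,0,0,0,1],[0,0,0,0,1],[0,0,0.1,0,1],[0,0,0.2,0,1],[0,0,0.3,0,1],[0,0,0.4,0,1],[0,0,0.5,0,1]]]'
python3 -m jog '[[[-0.1,-0.1,0.1,0.2,1],[-0.1,-0.15,0.15,0.4,1],[-0.1,-0.2,0.15,0.6,1],[-0.1,-0.2,0.15,0.8,1],[-0.1,-0.2,0.15,1,1],[-0.1,-0.2,0.15,1,1],[-0.1,-0.2,0.15,1,1],[-0.1,-0.2,0.15,1,1]]]'
python3 - <<'E'
from h import *
s=S(); p=ctrl.snapshot("wrist"); t=ctrl.snapshot("side")
a=cv2.cvtColor(p["img"],cv2.COLOR_RGB2BGR); b=cv2.cvtColor(t["img"],cv2.COLOR_RGB2BGR)[120:270,190:350]
o=np.zeros((375,800,3),np.uint8); o[:300,:400]=cv2.resize(a,(400,300)); o[:,400:]=cv2.resize(b,(400,375)); cv2.imwrite("pics/fin.png",o)
E
```

```text
time: 35.83
ee_pos: [0.4349, 0.1311, 0.2488]
eef_rot: [[-0.771, 0.637, -0.001], [0.637, 0.771, 0.001], [0.001, 0.0, -1.0]]
force: [1.3, -0.0, -0.9]
gripper_width: 1.002
grasp_force: 0.0
time: 36.5
ee_pos: [0.3956, 0.051, 0.3066]
eef_rot: [[-0.981, 0.192, -0.001], [0.192, 0.981, 0.0], [0.001, 0.0, -1.0]]
force: [-0.9, 1.4, -0.1]
gripper_width: 1.002
grasp_force: 0.0
t 36.5 tcp [0.3956 0.051  0.3066] yaxis yaw 1.378 q [-0.06 -0.01 -0.35  1.24  0.    0.14] F [-0.9  1.4 -0.1] w 1.002 g 0.0
```

View pics/fin.png

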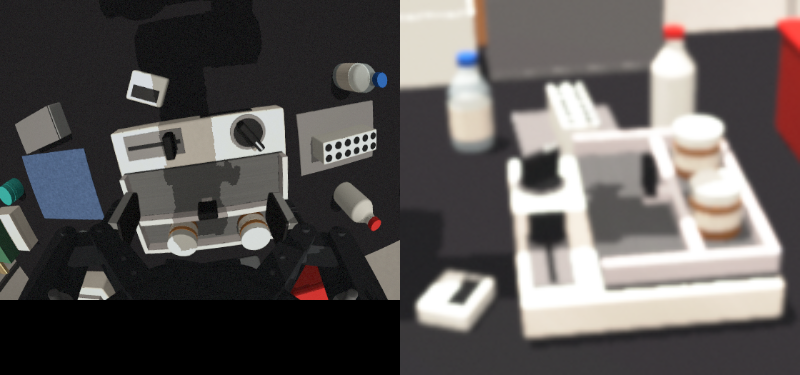

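The final view shows both jars upright between the bar and back rail, the rack on the mat, the lock across and the knob back at rest. Handing in.

```bash
python3 -c "
from workcell import ctrl; print(ctrl.job_done())"
```

```text
the job is handed in; nothing more can be done
None
```

I finished all the steps and handed the job in at about 37 s: both jars fenced in on the platform, rack on the mat, bar and lock at their stops, start knob twisted and sprung back. The hand-in returned no verdict, so I don't know how it was judged.

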